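# Refit the lid of a test kiln and thread its hinge rod

### The arm

A 7-joint arm with a two-finger parallel gripper is mounted at the origin on the work surface. World frame = base frame: x ahead of the robot, y to its left, z up, the work surface at z = 0. Lengths are in m, angles in rad, forces in N, time in s.
With the tool pointing down it reaches from about 0.35 to 0.9 m from the base axis. Payload 8.1 kg.
Tool frame: the origin (TCP) lies at the very end of the fingers, on their centre line; the grasp point (between the pads) lies 19 mm behind it (grasp_offset is the distance from the TCP to the grasp point, in m); z points along the fingers, y is the line along which they close (so a half turn about z gives the same grasp; the last joint's range is limited). The gripper opens to 92 mm and grips with 3 to 60 N. Pads are 19 mm wide; open, the fingers measure 130 mm over their backs; the gripper's body (75 mm by 190 mm) begins 47 mm behind the grasp point.
Start: joints at [-1.397, 0.434, 0.025, 1.573, -0.012, 1.134, -0.075], TCP at [0.171, 0.601, 0.227] pointing down, gripper open.
Joint ranges: [-2.62, 2.62], [-0.44, 2.09], [-1.27, 1.32], [0.08, 2.57], [-1.32, 4.46], [0.12, 2], [-2.74, 2.74]. Speed limits (rad/s): [2.22, 2.22, 3.01, 3.01, 3.14, 3.14, 3.14].

### API

Orientations are given as a rotation vector (axis times angle).
In Python, from cell import observe, get_image, camera_params, sign_off, silhouettes, grasp_offset gives the robot as it stands. The module is installed in compiled form; this text tells all that it offers.
- The arm moves only by the tool jog_arm, never from a script. Its argument "motion" is a list that holds one entry, the list of rows, each a list of 7 numbers: the shift along the tool's x, y, z in m, then the turn, a rotation vector about the tool's x, y, z in rad, then the closure, from -1 (fully open) to 1 (shut), so that 0 is half open. In form: [[[dx, dy, dz, wx, wy, wz, hand], ...]]. A call has 1 to 10 rows; each row is the pose to reach, as a shift and turn from the pose commanded when the call began, along the tool's axes at that moment; what a row does not reach only later rows make up. A row lasts 1/12 s, in which the tool goes at most 41.7 mm and 7.16 degrees, less where a joint would pass 70% of its speed; a pose out of reach is approached as far as the arm can. A call with a gripper value outside its range is refused whole. The fingers move at their own pace and stop on an object; "force" is the grip in N (left out, the last holds). Time passes only in rows, so rows that repeat a pose let the fingers close. It gives the time, the measured TCP pose, the force, the opening and the grip force at its end, in the units of the state.
- observe(): the state, without advancing time (a new reading comes with each control period).
- get_image(name): name is "scene" or "top" or "wrist"; returns the picture (384x512x3 uint8, red, green, blue); there is no depth.
- camera_params(name): a dict with "vertical_fov" (degrees; the focal length in pixels is half the picture's height over the tangent of half this angle, whatever the lens; pixels are square), "cx", "cy" (the principal point, pixels), "T" (4x4, takes a point from camera to world coordinates). Camera axes: x right, y down, z forward; pixel columns grow to the right and rows downward; lengths in m; the calibration is good to about 2 mm. A picture is of the moment at which its call begins: read the wrist's pose just before it. camera_params takes no time and is no camera call; for the wrist camera it gives the pose at the moment of the call.
- sign_off(): hands the job in; it is judged then, once.
Trained networks look in the newest picture that a camera, given by its name, has taken for a name from the list of things; names that differ only in an ending like _2 or _b are one class to them, and where a whole thing is asked for, a point or a joint stands for the part that bears it (a point fixed in the world has none). Each returns a list of dicts, best first, with "p" (0 to 1); they miss things now and then, are a little off and sometimes report something else, mostly with a low value. They report only what shows in the picture. A call takes as long as a camera call.
- silhouettes(query, camera): "mask" (384x512 bool, what is visible of it) and "pixel" ([column, row] in pixels, amid what is visible of it).
The state is a dict: "clock": time; "joints": joint angles; "dq": joint speeds; "joint_efforts": joint torques, N m; "position": TCP position; "ee_rot": TCP orientation; "force": force on the tool from outside, world axes, zero at the start; "ft_torque": the same for the moment, N m; "width": opening from 0.0 (shut) to 1.0 (fully open); "gripper_force": force on a finger pad.
Only numpy, scipy, OpenCV 4.12 (cv2) and the standard library are available. Lean on these libraries where they do the work, as an engineer would, in place of code of your own. Each camera call takes 0.05 s, during which the arm holds its last target. There are 200 camera calls.

### The job

The kiln's lid has been lifted off its hinge and left lying turned on top of the kiln. Lift it by its bar handle and set it down gently, square on the rim with its two hinge ears between the two ears at the kiln's back, then thread the hinge rod from the brush rest through all four ears until it sticks out about equally on either side. Leave the pottery things around the kiln where they are.

Things in the scene. Friction and masses are not known exactly. Their poses are not given: they have to be found in the camera images.
- kiln: Fixed octagonal steel test kiln, 190 mm across flats; origin under its centre, x to its back, where the hinge is, z up. Open at the top; the brick rim (wall 30 mm) the lid rests on is 150 mm above the table. Two upright dark steel hinge ears at the back, 6 mm thick, at y = -42 and +42 mm, x = 101 to 137, up to z = 186 mm. A control box is on the front.
- kiln_hinge (a point): Middle of the kiln's hinge axis, in free air half-way between its two ears: 119 mm behind the kiln's centre, 18 mm above its rim. Axes as the kiln's: y along the hinge axis. The ears fill |y| = 39 to 45 mm and have 14 mm holes on the axis. Further out (|y| above 55 mm) the lid's side is over 35 mm from the axis, so the rod can be held there from above.
- lid_handle (a point): Centre of the bar handle of the loose lid (0.75 kg, give or take 10 %): black level bar along the lid's y, 14 x 14 mm in section, 90 mm free between two posts, 34 mm above the lid's flat top, 74 mm above its underside, over the balance point. Lid's axes: x to its ears, z up. In its place it is 119 mm to -x of kiln_hinge and 56 mm higher.
- lid_hinge (a point): Middle of the hole axis of the lid's two steel ears (axes as the lid's, y along the hole axis): 119 mm from the lid's centre, 18 mm above its underside. Ears fill |y| = 28 to 34 mm, 15 mm holes. Lid: octagon 190 mm wide, 40 mm thick; starts on the rim turned 50 to 72 degrees anticlockwise. In its place this point is at kiln_hinge, axes alike, 5 mm play in y.
- rod_mid (a point): Centre of the loose hinge rod: plain straight steel rod along its own x, 170 mm long, 10 mm thick, about 0.1 kg, both ends alike, tapered over the last 12 mm to 4 mm. It starts level in a notch of the brush rest, 31 mm above the table; about 50 mm overhang at each end, free to be taken from above.
- rest: Fixed wooden brush rest, 76 x 120 mm, 37 mm high, left or right of the kiln; origin under its centre. Two cheeks at x = -30 and +30 mm, 10 mm thick, carry the rod in notches at y = +30 mm and a brush at y = -30 mm, both along its x.
- brush: Bystander: paint brush, 185 mm long, 8 mm thick, lying in the brush rest beside the rod, 60 mm from it; origin at its underside.
- bowl: Bystander: terracotta bowl, 124 mm wide, 55 mm high, on the other side of the kiln from the brush rest; origin under its centre.
- jar: Bystander: paint jar with a white cap, 62 mm wide, 85 mm high, beyond the kiln; origin under its centre.
- bird: Bystander: unpainted clay bird, about 50 mm wide and 95 mm high, beyond the kiln; origin under its centre.

How it is judged:
At the end, for the whole second after the job is handed in: Lid flat on the rim, its hole axis within 8 mm of the hinge axis (3 mm in height) and 0.06 rad; rod through all four ears along the axis (5 mm, 0.06 rad), its middle within 25 mm of the hinge's middle, so both ends stick out at least 15 mm; lid and rod at rest and released (distance between lid_hinge and kiln_hinge below 0.008 m and z of lid_hinge in the frame of kiln_hinge between -0.003 and 0.003 m and angle between lid_hinge's own z axis and vertical below 0.03 rad and angle between the y axis of lid_hinge and the y axis of kiln_hinge, either way round below 0.06 rad and angle between the x axis of rod_mid and the y axis of kiln_hinge, either way round below 0.06 rad and x of rod_mid in the frame of kiln_hinge between -0.005 and 0.005 m and z of rod_mid in the frame of kiln_hinge between -0.005 and 0.005 m and y of rod_mid in the frame of kiln_hinge between -0.025 and 0.025 m and linear speed of each of rod, lid below 0.02 m/s); the robot touches nothing.
It fails at once if the lid is let fall from more than about 8 mm (it moves at over 0.4 m/s with the fingers off it) or slammed on the kiln with over 120 N (contact force between lid and kiln above 120 N or (contact force between the fingers and lid below 0.2 N and linear speed of lid above 0.4 m/s)).
It fails at once if the bowl, the jar, the clay bird or the brush is shifted by more than 30 mm (distance of any of bowl, jar, bird, brush from where it was at the start of the episode above 0.03 m).
It also fails if it takes over 64 s, if anything falls off the work surface, if the arm or the gripper's body presses on something with over 40 N, if the wrist force passes 120 N, or if a joint passes its speed limit or range.

## Working session

There is one attempt and no reset: what is moved stays moved. The work goes in short steps, Python scripts to look and compute and a tool call to move; the robot and the scene stay as the last step left them, time stands still between calls to the robot, and variables do not carry over. Pictures are saved under pics/ and viewed, at most 10 in all, crops included, and the job is handed in when it is done.

Besides the shell and the picture viewer there is one more tool, called after "Call:" as name(argument=value, ...) on one line, values as JSON. jog_arm: Moves the arm, as the interface text tells. Its arguments: {"type":"object","properties":{"motion":{"type":"array"},"force":{"type":"number"}},"required":["motion"]}

```bash
mkdir -p pics; ls; cat > h.py <<'E'
import numpy as np, cv2
from scipy.spatial.transform import Rotation as R
from cell import observe, get_image, camera_params, sign_off, silhouettes, grasp_offset
def cam(n):
    p=camera_params(n); f=192/np.tan(np.radians(p["vertical_fov"])/2)
    return f,p["cx"],p["cy"],np.array(p["T"])
def ray2z(c,px,z):
    f,cx,cy,T=c; d=T[:3,:3]@np.array([(px[0]-cx)/f,(px[1]-cy)/f,1]); o=T[:3,3]
    return o+d*(z-o[2])/d[2]
def proj(c,P):
    f,cx,cy,T=c; q=(np.atleast_2d(P)-T[:3,3])@T[:3,:3]; return q[:,:2]/q[:,2:]*f+[cx,cy]
def grab(n,fn):
    im=get_image(n); cv2.imwrite("pics/"+fn,cv2.cvtColor(im,cv2.COLOR_RGB2BGR)); return im
E
python3 - <<'E'
from h import *
s=observe(); print(s, grasp_offset)
a=grab("scene","a.png");b=grab("top","b.png")
cv2.imwrite("pics/ab.png",cv2.resize(cv2.cvtColor(np.vstack([a,b]),cv2.COLOR_RGB2BGR),None,fx=.78,fy=.78))
for n in("scene","top"):
    c=cam(n); print(n,c)
    for q in("kiln","lid_handle","rod_mid","rest","brush","bowl","jar","bird"):
        r=silhouettes(q,n)
        if r: 
            print(q,[(round(x["p"],2),np.round(x["pixel"]),int(x["mask"].sum())) for x in r[:2]])
            np.save(f"m_{n}_{q}.npy",r[0]["mask"])
E
```

```text
pics
{'clock': 0.0, 'joints': array([-1.39662011,  0.43521014,  0.02498746,  1.57410495, -0.01159839,
        1.1339919 , -0.07508089]), 'dq': array([ 0.00154992, -0.00027145, -0.00095585,  0.00049423, -0.00016819,
       -0.00017881,  0.00219789]), 'joint_efforts': array([ 1.34552533e-04, -6.67828274e+01,  9.85719413e-01, -3.14476347e+01,
       -6.04704022e-02,  4.23990400e-02,  1.57567652e-04]), 'position': array([0.17070869, 0.60070091, 0.22595008]), 'ee_rot': array([-4.33461676e-01, -3.11147669e+00,  2.46274821e-03]), 'force': array([0.63410375, 0.04363884, 0.34211847]), 'ft_torque': array([-0.0504389 ,  0.00377139, -0.0258108 ]), 'gripper_force': 0.0, 'width': 1.0006675069037856} 0.0188
scene (np.float64(487.6021569560359), 256.7457075796128, 194.30951451363893, array([[-0.74809702,  0.43381185, -0.50215349,  1.13326849],
       [ 0.66358744,  0.48723454, -0.56767439,  0.6640747 ],
       [-0.00159735, -0.75789827, -0.6523708 ,  0.91078971],
       [ 0.        ,  0.        ,  0.        ,  1.        ]]))
kiln [(0.82, array([269., 229.]), 4088), (0.68, array([269., 293.]), 464)]

[... 314 characters left out ...]
859)]
bird [(0.57, array([267., 292.]), 497)]
top (np.float64(439.4051811512949), 253.19430724508177, 189.01587874941058, array([[-0.00299498, -0.99421185,  0.10739562,  0.46360543],
       [-0.99999076,  0.003309  ,  0.00274592,  0.01717342],
       [-0.0030854 , -0.1073864 , -0.99421257,  1.14982148],
       [ 0.        ,  0.        ,  0.        ,  1.        ]]))
kiln [(0.72, array([249., 185.]), 1082)]
lid_handle [(0.97, array([246., 233.]), 6415)]
rod_mid [(0.83, array([135., 224.]), 131)]
rest [(0.69, array([140., 211.]), 1089)]
brush [(0.71, array([140., 199.]), 323)]
bowl [(0.76, array([393., 234.]), 1914)]
jar [(0.71, array([330., 149.]), 564)]
bird [(0.56, array([198., 166.]), 303)]
```

View pics/ab.png

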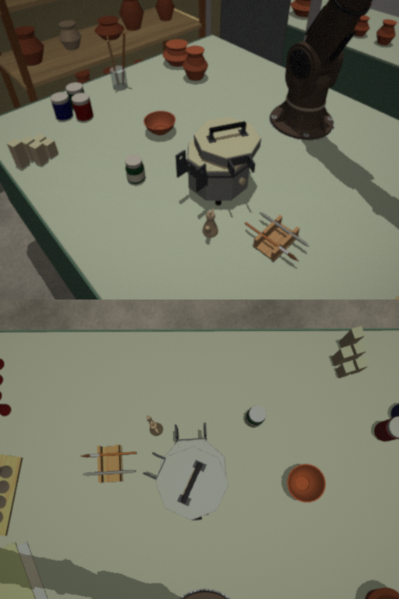

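The view shows the lid turned with its ears towards +y, the kiln ears towards +x, the rest on the left (+y), and the bowl on the right. Next I enlarge the top view.

```bash
python3 - <<'E'
from h import *
b=cv2.imread("pics/b.png")[140:300,95:315]
b=np.clip(cv2.resize(b,None,fx=3.5,fy=3.5,interpolation=cv2.INTER_CUBIC).astype(float)*1.6,0,255).astype(np.uint8)
cv2.imwrite("pics/b2.png",b)
c=cam("top")
def line(m,z):
    ys,xs=np.nonzero(m); (cx,cy),(w,h),a=cv2.minAreaRect(np.c_[xs,ys].astype(np.float32)); 
    box=cv2.boxPoints(((cx,cy),(w,h),a)); 
    e=sorted([(np.linalg.norm(box[i]-box[i-1]),i) for i in range(4)])
    p=[(box[i]+box[i-1])/2 for _,i in e[:2]]
    P=[ray2z(c,q,z) for q in p]; d=P[1]-P[0]
    return (P[0]+P[1])/2, np.degrees(np.arctan2(d[1],d[0]))%180, np.linalg.norm(d)
for q,z in(("rod_mid",.031),("brush",.035),("rest",.037)): print(q,line(np.load(f"m_top_{q}.npy"),z))
m=np.load("m_top_lid_handle.npy"); ys,xs=np.nonzero(m); print(xs.min(),xs.max(),ys.min(),ys.max())
for q,z in(("bowl",.04),("jar",.085),("bird",.06)):
    ys,xs=np.nonzero(np.load(f"m_top_{q}.npy")); print(q,ray2z(c,(xs.mean(),ys.mean()),z))
E
```

```text
rod_mid (array([0.50115882, 0.30702263, 0.031     ]), np.float64(93.90379847821639), np.float64(0.14510547105784358))
brush (array([0.56080126, 0.30999671, 0.035     ]), np.float64(93.84596178082819), np.float64(0.17607141212929242))
rest (array([0.52998488, 0.30453776, 0.037     ]), np.float64(2.865149746618954), np.float64(0.11881789992460226))
184 291 189 282
bowl [ 0.46480708 -0.32945041  0.04      ]
jar [ 0.67472689 -0.16199138  0.085     ]
bird [0.64455487 0.1568377  0.06      ]
```

View pics/b2.png

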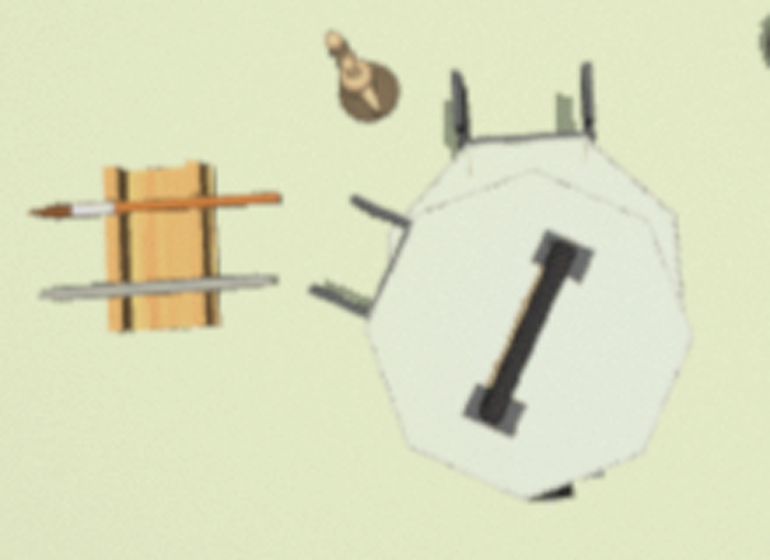

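The enlarged crop shows:
- **Kiln back edge:** (465,142) to (592,133).
- **Kiln ears:** near columns 460 and 588.
- **Lid bar:** (565,245) to (490,408).
- **Rod tips:** (40,295) and (278,281).

I turn these into an approach move.

```bash
cat >> h.py <<'E'
def axes_yaw(Rm): return np.degrees(np.arctan2(Rm[1,1],Rm[0,1]))   # yaw of closing line (tool y)
def go(P,yaw_close,s=None):
    """TCP target P, tool down, closing line at yaw (deg, mod 180) -> row numbers"""
    s=s or observe(); R0=R.from_rotvec(s["ee_rot"]); M=R0.as_matrix()
    best=None
    for k in(0,180):
        y=np.radians(yaw_close+k); cy=np.array([np.cos(y),np.sin(y),0]); z=np.array([0,0,-1.]); cx=np.cross(cy,z)
        w=(R0.inv()*R.from_matrix(np.c_[cx,cy,z])).as_rotvec()
        if best is None or np.linalg.norm(w)<np.linalg.norm(best): best=w
    d=M.T@(np.array(P)-s["position"])
    print("row",np.round(d,4),np.round(best,4),"| turn deg",np.degrees(best[2]).round(1),"q7",s["joints"][6].round(2)); return d,best
E
python3 - <<'E'
from h import *
c=cam("top"); cp=lambda u,v:(95+u/3.5-.36,140+v/3.5-.36)
B=[ray2z(c,cp(*p),.231) for p in((565,245),(490,408))]; print("bar",B,(B[0]+B[1])/2)
K=[ray2z(c,cp(*p),.150) for p in((465,142),(592,133),(676,213))]; print("kiln",K)
for a,b in((0,1),(1,2)):
    d=K[b]-K[a]; print(np.linalg.norm(d),np.degrees(np.arctan2(d[1],d[0])))
d=K[0]-K[1]; u=d/np.linalg.norm(d); print("centre",(K[0]+K[1])/2-0.095*np.array([u[1],-u[0],0]))
d=B[0]-B[1]; yb=np.degrees(np.arctan2(d[1],d[0])); print("bar yaw",yb)
b=(B[0]+B[1])/2
s=observe(); M=R.from_rotvec(s["ee_rot"]).as_matrix(); print(M.round(3),cam("wrist"))
go([b[0],b[1],.33],yb+90)
T=[ray2z(c,cp(*p),.031) for p in((40,295),(278,281))];print("rod",T,(T[0]+T[1])/2)
E
```

```text
bar [array([0.51942881, 0.0138265 , 0.231     ]), array([0.42312775, 0.05852477, 0.231     ])] [0.47127828 0.03617564 0.231     ]
kiln [array([0.59211813, 0.07882385, 0.15      ]), array([ 0.59778415, -0.00444334,  0.15      ]), array([ 0.54499583, -0.05890504,  0.15      ])]
0.08345974918848018 -86.10723970562624
0.07584644078081894 -134.10611046269392
centre [0.50017032 0.03074078 0.15      ]
bar yaw -24.89843833168662
[[-0.962  0.273 -0.   ]
 [ 0.273  0.962  0.   ]
 [ 0.     0.    -1.   ]] (np.float64(265.389851379564), 258.3710904914564, 186.50941814128794, array([[ 2.73619649e-01,  9.32132797e-01,  2.37193457e-01,
         1.06531292e-01],
       [ 9.61837488e-01, -2.64921193e-01, -6.84500471e-02,
         6.19214053e-01],
       [-9.66960398e-04,  2.46870836e-01, -9.69047912e-01,
         3.84638147e-01],
       [ 0.00000000e+00,  0.00000000e+00,  0.00000000e+00,
         1.00000000e+00]]))
row [-0.4435 -0.4614 -0.1033] [ 1.000e-04 -0.000e+00  1.577e-01] | turn deg 9.0 q7 -0.08
rod [array([0.49645414, 0.39450485, 0.031     ]), array([0.50606629, 0.22172784, 0.031     ])] [0.50126022 0.30811635 0.031     ]
```

Call:
jog_arm(motion=[[[-0.22,-0.23,-0.1,0,0,0.158,-1],[-0.443,-0.461,-0.103,0,0,0.158,-1],[-0.443,-0.461,-0.103,0,0,0.158,-1],[-0.443,-0.461,-0.103,0,0,0.158,-1],[-0.443,-0.461,-0.103,0,0,0.158,-1],[-0.443,-0.461,-0.103,0,0,0.158,-1],[-0.443,-0.461,-0.103,0,0,0.158,-1],[-0.443,-0.461,-0.103,0,0,0.158,-1],[-0.443,-0.461,-0.103,0,0,0.158,-1],[-0.443,-0.461,-0.103,0,0,0.158,-1]]], force=40)

```text
clock: 1.73
position: [0.364, 0.2367, 0.2958]
ee_rot: [0.678, 3.067, 0.002]
force: [1.1, 1.5, 0.3]
width: 1.001
gripper_force: 0.0
```

```bash
python3 - <<'E'
from h import *
go([.471,.036,.31],65.1)
E
```

```text
row [-0.1816 -0.137  -0.0143] [ 0.001   0.     -0.0003] | turn deg -0.0 q7 0.46
```

Call:
jog_arm(motion=[[[-0.181,-0.137,-0.014,0,0,0,-1],[-0.181,-0.137,-0.014,0,0,0,-1],[-0.181,-0.137,-0.014,0,0,0,-1],[-0.181,-0.137,-0.014,0,0,0,-1],[-0.181,-0.137,-0.014,0,0,0,-1],[-0.181,-0.137,-0.014,0,0,0,-1],[-0.181,-0.137,-0.014,0,0,0,-1],[-0.181,-0.137,-0.014,0,0,0,-1],[-0.181,-0.137,-0.014,0,0,0,-1]]])

```text
clock: 2.48
position: [0.4695, 0.0391, 0.309]
ee_rot: [-0.676, -3.067, -0.001]
force: [-0.7, 0.9, -0.5]
width: 1.002
gripper_force: 0.0
```

```bash
python3 - <<'E'
from h import *
s=observe(); print(s["position"],s["joints"].round(2)); c=cam("wrist"); np.save("cw.npy",np.array([c[0],c[1],c[2],*c[3].ravel()]))
w=grab("wrist","w1.png")
b=cv2.imread("pics/w1.png")
b=np.clip(cv2.resize(b,(800,600),interpolation=cv2.INTER_CUBIC).astype(float)*1.6,0,255).astype(np.uint8)
cv2.imwrite("pics/w1b.png",b)
go([.471,.036,.31],65.1)
# prediction of kiln ear tops & bar
k=np.array([.5,.031]); a=np.radians(3.9); X=np.array([np.cos(a),np.sin(a)]);Y=np.array([-X[1],X[0]])
for y in(-45,-39,39,45):
  for x in(101,137): print(x,y,(proj(c,[*(k+X*x/1e3+Y*y/1e3),.186])*1.5625).round())
E
```

```text
[0.4695432  0.03905884 0.30904626] [-0.65  0.11  0.51  1.83 -0.06  1.22  1.01]
row [-0.0028 -0.0025 -0.001 ] [ 0.0002 -0.0007  0.0016] | turn deg 0.1 q7 1.01
101 -45 [[423. 461.]]
137 -45 [[445. 495.]]
101 -39 [[430. 458.]]
137 -39 [[451. 492.]]
101 39 [[521. 414.]]
137 39 [[541. 451.]]
101 45 [[529. 411.]]
137 45 [[548. 448.]]
```

View pics/w1b.png

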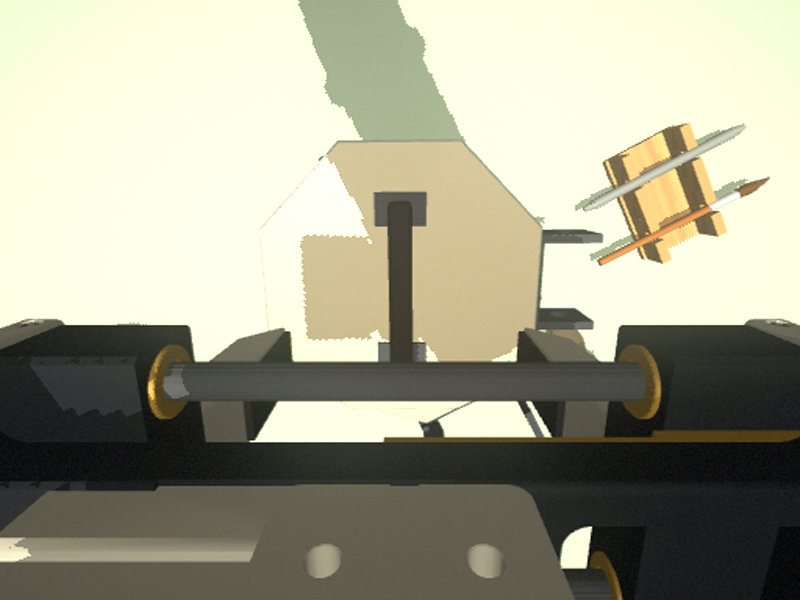

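The wrist view shows the bar vertical, at column 400 between rows 192 and 345, so the yaw is right. The gripper hides the kiln ears. I go down and grip.

Call:
jog_arm(motion=[[[-0.003,-0.002,0.035,0,0,0.001,-1],[-0.003,-0.002,0.07,0,0,0.001,-1],[-0.003,-0.002,0.09,0,0,0.001,-1],[-0.003,-0.002,0.103,0,0,0.001,-1],[-0.003,-0.002,0.103,0,0,0.001,-1],[-0.003,-0.002,0.103,0,0,0.001,1],[-0.003,-0.002,0.103,0,0,0.001,1],[-0.003,-0.002,0.103,0,0,0.001,1],[-0.003,-0.002,0.103,0,0,0.001,1],[-0.003,-0.002,0.103,0,0,0.001,1]]], force=50)

```text
clock: 3.37
position: [0.4722, 0.0353, 0.2069]
ee_rot: [0.679, 3.066, 0.001]
force: [0.2, 0.7, -0.0]
width: 0.688
gripper_force: 0.0
```

Call:
jog_arm(motion=[[[0,0,0,0,0,0,1],[0,0,0,0,0,0,1],[0,0,0,0,0,0,1],[0,0,0,0,0,0,1]]])

```text
clock: 3.7
position: [0.4718, 0.0351, 0.2062]
ee_rot: [0.679, 3.067, 0.0]
force: [0.6, 0.6, -0.6]
width: 0.395
gripper_force: 0.0
```

Call:
jog_arm(motion=[[[0,0,0,0,0,0,1],[0,0,0,0,0,0,1],[0,0,0,0,0,0,1],[0,0,0,0,0,0,1],[0,0,0,0,0,0,1],[0,0,0,0,0,0,1],[0,0,-0.01,0,0,0,1],[0,0,-0.02,0,0,0,1],[0,0,-0.03,0,0,0,1],[0,0,-0.035,0,0,0,1]]])

```text
clock: 4.53
position: [0.4723, 0.035, 0.2429]
ee_rot: [0.679, 3.066, 0.001]
force: [0.1, 0.2, -6.6]
width: 0.145
gripper_force: 50.0
```

```bash
python3 - <<'E'
from h import *
# target: above kiln, underside at .190+ => bar .274 => tcp .255+; 
s=observe(); print(s["position"],s["width"],s["gripper_force"],s["force"])
go([.500,.031,.266],3.9)
E
```

```text
[0.47227828 0.03501857 0.24285015] 0.1446792074257684 49.980679750442505 [ 0.11061059  0.18704055 -6.56503523]
row [-0.0269  0.0081 -0.0231] [1.4000e-03 5.0000e-04 1.0666e+00] | turn deg 61.1 q7 1.06
```

Call:
jog_arm(motion=[[[0,0,-0.012,0,0,0,1],[0,0,-0.024,0,0,0.1,1],[-0.006,0.002,-0.024,0,0,0.22,1],[-0.012,0.004,-0.024,0,0,0.34,1],[-0.018,0.006,-0.024,0,0,0.46,1],[-0.027,0.008,-0.024,0,0,0.58,1],[-0.027,0.008,-0.024,0,0,0.7,1],[-0.027,0.008,-0.024,0,0,0.82,1],[-0.027,0.008,-0.024,0,0,0.94,1],[-0.027,0.008,-0.024,0,0,1.067,1]]])

```text
clock: 5.37
position: [0.4995, 0.0309, 0.2655]
ee_rot: [-2.149, -2.291, -0.0]
force: [0.5, -0.9, -8.0]
width: 0.146
gripper_force: 50.0
```

Call:
jog_arm(motion=[[[0,0,0,0,0,0,1],[0,0,0,0,0,0,1],[0,0,0,0,0,0,1]]])

```text
clock: 5.62
position: [0.4996, 0.0311, 0.2654]
ee_rot: [-2.137, -2.302, -0.0]
force: [-0.2, -0.3, -7.3]
width: 0.146
gripper_force: 50.0
```

```bash
python3 - <<'E'
from h import *
s=observe(); print(s["position"],s["width"],s["joints"][6]);go([.500,.031,.266],3.9)
grab("top","b3.png")
b=cv2.imread("pics/b3.png")[140:260,195:315]
b=np.clip(cv2.resize(b,None,fx=5,fy=5,interpolation=cv2.INTER_CUBIC).astype(float)*1.6,0,255).astype(np.uint8)
cv2.imwrite("pics/b3c.png",b)
E
```

```text
[0.49957937 0.03105885 0.26536247] 0.14589582896370643 0.08336372931479485
row [-0.0001  0.0004 -0.0006] [ 0.     -0.0001  0.0063] | turn deg 0.4 q7 0.08
```

View pics/b3c.png

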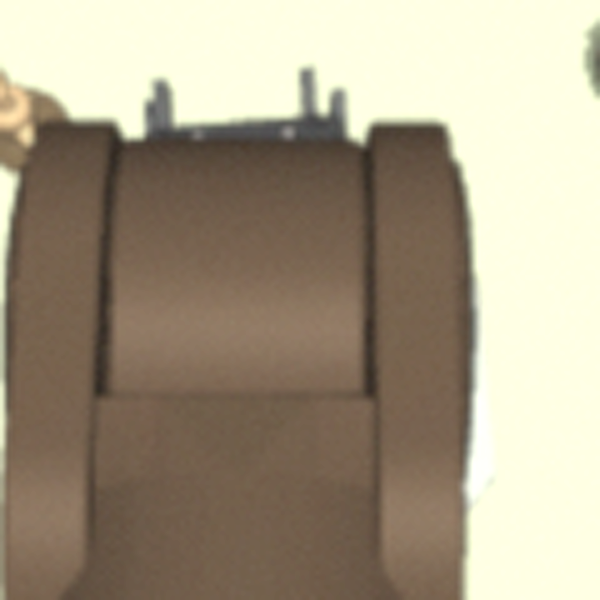

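The top view shows the lid ears at columns 162 and 307 and the kiln ears at 150 and 338, so the lid is a few mm too far to +y. I check by overlaying the modelled ears in both cameras.

```bash
cat >> h.py <<'E'
def earbox(c,k,yaw,zb,ys,col,im,sc,off,z0=0,z1=.036):
    a=np.radians(yaw); X=np.array([np.cos(a),np.sin(a)]);Y=np.array([-X[1],X[0]])
    for y0,y1 in ys:
        pts=[[*(np.array(k)+X*x/1e3+Y*y/1e3),zb+z] for x in(101,137) for y in(y0,y1) for z in(z0,z1)]
        q=(proj(c,pts)-off)*sc+sc/2
        for i in range(8):
            for b in(1,2,4):
                if not i&b: cv2.line(im,tuple(map(int,q[i])),tuple(map(int,q[i|b])),col,1)
KE=[(-45,-39),(39,45)]; LE=[(-34,-28),(28,34)]
def overlay(n,fn,off,wh,sc,k,ky,l,ly,lz,zb=.150):
    c=cam(n); im=grab(n,"raw_"+fn); im=cv2.imread("pics/raw_"+fn)[off[1]:off[1]+wh[1],off[0]:off[0]+wh[0]]
    im=np.clip(cv2.resize(im,None,fx=sc,fy=sc,interpolation=cv2.INTER_CUBIC).astype(float)*2.2,0,255).astype(np.uint8)
    raw=im.copy()
    earbox(c,k,ky,zb,KE,(0,0,255),im,sc,off)
    if l is not None: earbox(c,l,ly,lz,LE,(255,0,0),im,sc,off)
    return np.hstack([raw,im])
E
python3 - <<'E'
from h import *
s=observe(); l=s["position"][:2]; lz=s["position"][2]+.0188-.074; print(l,lz)
c=cam("scene"); q=proj(c,[.62,.04,.2])[0].astype(int); print(q)
A=overlay("scene","s4.png",q-[40,30],(80,60),5,[.5,.031],3.9,l,3.5,lz)
B=overlay("top","t4.png",(215,150),(57,30),7,[.5,.031],3.9,l,3.5,lz)
B=cv2.resize(B,(800,int(B.shape[0]*800/B.shape[1])))
cv2.imwrite("pics/o4.png",np.vstack([A,B]))
g=cv2.cvtColor(cv2.imread("pics/raw_t4.png"),cv2.COLOR_BGR2GRAY)
for r in range(154,170,2): print(r,g[r,222:266])
E
```

```text
[0.49960232 0.03102886] 0.2101259184917988
[243 199]
154 [164 165 164 164 163 162 163 164 165 164 165 165 165 164 166 164 165 164
 165 165 165 165 164 165 165 165 165 164 165 165 165 163 150 115  89 106
 144 163 164 165 165 165 165 164]
156 [165 165 159 140 106  98 126 159 164 164 166 164 165 165 165 166 165 165
 164 164 165 165 164 166 165 165 165 165 164 164 164 164 149 106  79  95
 135 161 164 162 161 162 165 165]
158 [164 164 161 140  84  75  81 122 160 166 165 164 165 165 164 165 165 165
 165 165 165 165 164 164 165 165 164 165 164 163 164 163 148 103  79  93
 131 160 152 121  96 107 143 164]
160 [164 147 108  87  74  74  77 112 160 165 164 166 164 165 166 164 164 165
 165 164 165 165 165 165 165 164 165 164 165 164 166 164 153 118  79  83
 122 158 141  86  77  97 135 162]
162 [162 143  85  70  69  74  72 110 159 165 164 164 165 165 165 166 165 164
 165 162 164 163 162 162 161 162 162 161 161 161 160 156 140 112  70  67
  97 131 117  70  73  92 132 162]
164 [163 144  92  72  65  71  69  98 139 137 136 136 135 130 129 130 126 126
 118 106 105  98  85  85  85  81  73  72  70  62  62  61  59  56  49  48
  47  49  50  52  57  75 122 160]
166 [159 142  87  58  47  44  45  47  56  54  51  65  82  65  55  52  51  51
  52  53  53  52  52  52  52  52  52  52  52  59  74  76  54  51  52  51
  51  49  50  50  49  64 112 156]
168 [58 54 43 40 40 38 42 38 41 39 39 42 46 42 42 39 41 38 41 39 38 39 40 41
 38 40 42 42 41 40 42 43 40 41 40 42 42 42 42 41 41 41 52 68]
```

View pics/o4.png

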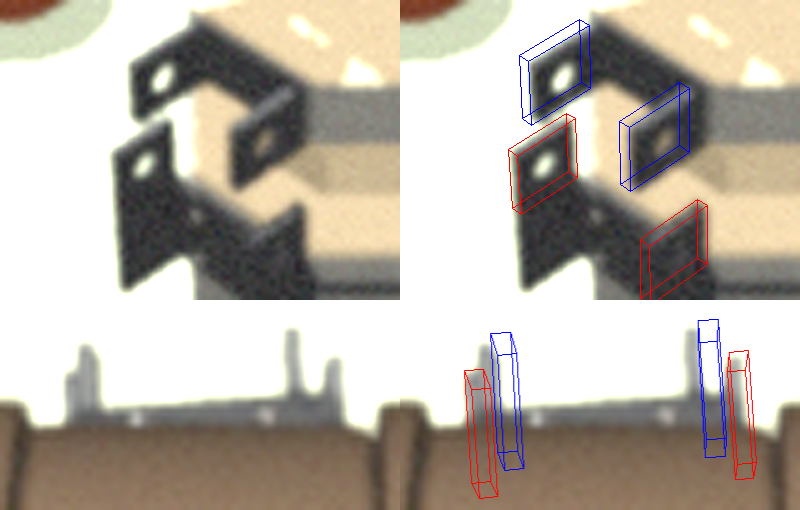

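The overlay shows the kiln model matching well. The lid's holes are at (162,77) and (262,142) in the scene crop, against a model prediction of (155,72) and (255,137), so the lid is offset by about 3–4 mm. I solve for the relative shift.

```bash
python3 - <<'E'
from h import *
from scipy.optimize import least_squares
s=observe(); l=s["position"][:2]; lz=s["position"][2]+.0188-.074
cs,ct=cam("scene"),cam("top")
def P(k,yaw,x,y,z):
    a=np.radians(yaw);return [k[0]+np.cos(a)*x-np.sin(a)*y,k[1]+np.sin(a)*x+np.cos(a)*y,z]
off=np.array([203,169]); S=lambda u,v: off+(np.array([u,v])-2.5)/5
T=lambda u,v: np.array([215,150])+(np.array([u,v])/(800/798)-3.5)/7
# lid: scene holes; top tips (upper edge of outer end at z+.036)
def res(p,b):
    k=p[:2];yaw=p[2];z=p[3]; r=[]
    r+=list(proj(cs,P(k,yaw,.119,-.031,z+.018))[0]-S(162,77)); r+=list(proj(cs,P(k,yaw,.119,.031,z+.018))[0]-S(262,142))
    r+=list((proj(ct,P(k,yaw,.137,.031,z+.034))[0]+b-T(89,347-300+0))); r+=list((proj(ct,P(k,yaw,.137,-.031,z+.034))[0]+b-T(292,331-300)))
    return r
for b in([0,0],[-.6,.5]):
    f=least_squares(res,[*l,3.5,lz],x_scale=[.001,.001,.1,.001],args=(np.array(b),)); print("lid",f.x,np.array(f.fun).round(2),"rel tcp",f.x-[*l,3.5,lz])
def resk(p):
    k=p[:2];yaw=p[2]; r=[]
    r+=list(proj(cs,P(k,yaw,.119,-.042,.168))[0]-S(143,163)); r+=list(proj(cs,P(k,yaw,.101,.042,.186))[0]-S(302,204))
    r+=list(proj(ct,P(k,yaw,.137,.042,.184))[0]-T(72,373-300)); r+=list(proj(ct,P(k,yaw,.137,-.042,.184))[0]-T(334,360-300))
    return r
f=least_squares(resk,[.5,.031,3.9],x_scale=[.001,.001,.1]);print("kiln",f.x,np.array(f.fun).round(2))
E
```

```text
lid [0.49746574 0.03196108 4.62114974 0.20783871] [ 0.34  0.2   0.57 -0.06  0.04 -0.22  0.59 -0.4 ] rel tcp [-2.15293206e-03  1.03184603e-03  1.12114974e+00 -2.25018058e-03]
lid [0.49791698 0.03211181 4.25006816 0.20787306] [ 0.05  0.11  0.14 -0.07 -0.21 -0.07  0.35 -0.05] rel tcp [-0.0017017   0.00118258  0.75006816 -0.00221584]
kiln [0.4994239  0.03271811 3.3243546 ] [ 0.6   0.13  0.42 -0.13  0.17 -0.18  0.48 -0.61]
```

Call:
jog_arm(motion=[[[-0.001,0.0017,0.005,0,0,0,1],[-0.001,0.0017,0.013,0,0,0,1],[-0.001,0.0017,0.022,0,0,0,1],[-0.001,0.0017,0.03,0,0,0,1],[-0.001,0.0017,0.037,0,0,0,1],[-0.001,0.0017,0.043,0,0,0,1],[-0.001,0.0017,0.047,0,0,0,1],[-0.001,0.0017,0.05,0,0,0,1],[-0.001,0.0017,0.052,0,0,0,1],[-0.001,0.0017,0.052,0,0,0,1]]])

```text
clock: 6.6
position: [0.5014, 0.0301, 0.2129]
ee_rot: [-2.142, -2.298, 0.0]
force: [-0.2, 0.3, -7.4]
width: 0.148
gripper_force: 50.0
```

Call:
jog_arm(motion=[[[0,0,0.001,0,0,0,1],[0,0,0.002,0,0,0,1],[0,0,0.003,0,0,0,1],[0,0,0.004,0,0,0,1],[0,0,0.005,0,0,0,1],[0,0,0.005,0,0,0,1]]])

```text
clock: 7.1
position: [0.5013, 0.0301, 0.2081]
ee_rot: [-2.142, -2.298, 0.0]
force: [-0.3, -0.3, -7.4]
width: 0.148
gripper_force: 50.0
```

Call:
jog_arm(motion=[[[0,0,0.0005,0,0,0,1],[0,0,0.001,0,0,0,1],[0,0,0.0015,0,0,0,1],[0,0,0.002,0,0,0,1],[0,0,0.002,0,0,0,1]]])

```text
clock: 7.52
position: [0.5015, 0.0301, 0.2062]
ee_rot: [-2.143, -2.298, -0.0]
force: [1.0, -0.6, -6.9]
width: 0.149
gripper_force: 50.0
```

```bash
python3 - <<'E'
from h import *
s=observe(); print(s["position"],s["force"],s["ft_torque"]); l=s["position"][:2]
A=overlay("scene","s5.png",np.array([213,175]),(66,60),6,[.4994,.0327],3.5,[.4994,.0327],3.5,.150)
B=overlay("top","t5.png",(215,150),(57,25),7,[.4994,.0327],3.5,[.4994,.0327],3.5,.150)
B=cv2.resize(B,(792,int(B.shape[0]*792/B.shape[1])))
cv2.imwrite("pics/o5.png",np.vstack([A,B]))
E
```

```text
[0.50145795 0.03005163 0.20623358] [ 0.97020751 -0.63651539 -6.94823666] [-0.06266729  0.07386951  0.02431261]
```

View pics/o5.png

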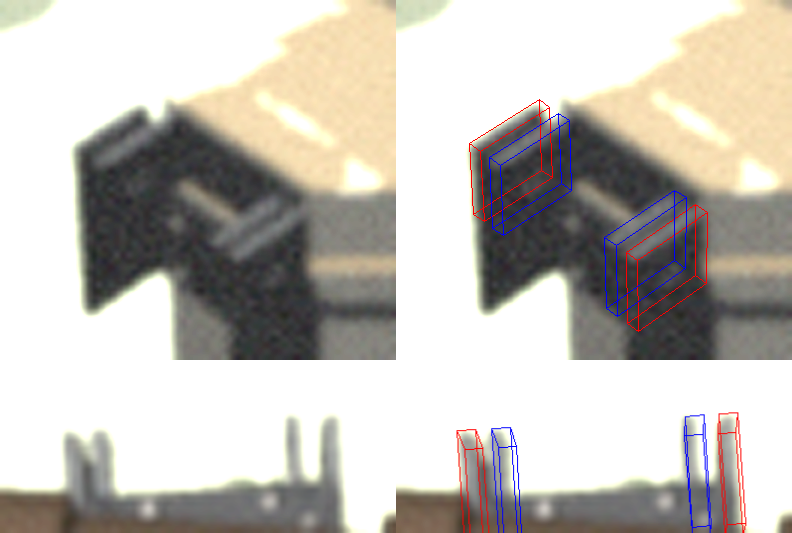

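The lid ears sit between the kiln ears. Columns are 70/101 and 293/331, tips level, and the lid is about 1 mm too far to +y. I nudge it and lower to contact.

Call:
jog_arm(motion=[[[-0.001,0,0,0,0,0,1],[-0.001,0,0.0005,0,0,0,1],[-0.001,0,0.001,0,0,0,1],[-0.001,0,0.0013,0,0,0,1],[-0.001,0,0.0013,0,0,0,1]]])

```text
clock: 8.03
position: [0.5016, 0.0292, 0.2062]
ee_rot: [-2.142, -2.297, -0.002]
force: [-7.6, 1.2, 12.2]
width: 0.147
gripper_force: 50.0
```

Call:
jog_arm(motion=[[[0,0,-0.0008,0,0,0,1],[0,0,-0.0008,0,0,0,0.13],[0,0,-0.0008,0,0,0,0.13],[0,0,-0.0008,0,0,0,0.13],[0,0,-0.0008,0,0,0,0.13],[0,0,-0.0008,0,0,0,0.13],[0,0,-0.02,0,0,0,0.13],[0,0,-0.05,0,0,0,0.13],[0,0,-0.08,0,0,0,0.13],[0,0,-0.08,0,0,0,0.13]]])

```text
clock: 8.87
position: [0.5042, 0.0287, 0.2898]
ee_rot: [2.14, 2.294, 0.01]
force: [0.6, 0.2, 0.8]
width: 0.435
gripper_force: 0.0
```

```bash
python3 - <<'E'
from h import *
s=observe(); print(s["width"],s["joints"].round(2))
# rod from top: mid (.5012,.3078), yaw 93.9->axis; grip 71 mm out to +y end
m=np.array([.5012,.3078]); a=np.radians(93.6); g=m+.071*np.array([np.cos(a),np.sin(a)]); print(g)
go([*g,.12],3.6)
E
```

```text
0.4353270427326948 [-0.73  0.19  0.69  1.81 -0.14  1.18  0.07]
[0.49674187 0.3786599 ]
row [0.3494 0.0155 0.1704] [ 0.0074 -0.0012  0.0064] | turn deg 0.4 q7 0.07
```

Call:
jog_arm(motion=[[[0.17,0.01,0.01,0.007,-0.001,0.006,0.13],[0.17,0.01,0.03,0.007,-0.001,0.006,0.13],[0.17,0.01,0.03,0.007,-0.001,0.006,0.13],[0.17,0.01,0.03,0.007,-0.001,0.006,0.13],[0.17,0.01,0.03,0.007,-0.001,0.006,0.13],[0.17,0.01,0.03,0.007,-0.001,0.006,0.13],[0.17,0.01,0.03,0.007,-0.001,0.006,0.13]]])

```text
clock: 9.45
position: [0.4995, 0.1994, 0.2545]
ee_rot: [-2.145, -2.29, 0.01]
force: [-0.2, -0.3, 0.1]
width: 0.435
gripper_force: 0.0
```

```bash
python3 - <<'E'
from h import *
s=observe(); print(s["position"],s["ee_rot"]); c=cam("wrist"); grab("wrist","w6.png")
rr=silhouettes("rod_mid","wrist")
for r in rr[:2]:
    ys,xs=np.nonzero(r["mask"]); (rc),(w,h),a=cv2.minAreaRect(np.c_[xs,ys].astype(np.float32)); box=cv2.boxPoints((rc,(w,h),a))
    e=sorted([(np.linalg.norm(box[i]-box[i-1]),i) for i in range(4)]); p=[(box[i]+box[i-1])/2 for _,i in e[:2]]
    P=[ray2z(c,q,.031) for q in p]; d=P[1]-P[0]
    print(r["p"],p,(P[0]+P[1])/2,np.degrees(np.arctan2(d[1],d[0]))%180,np.linalg.norm(d))
g=(.4967,.3787); go([*g,.10],3.6)
b=cv2.imread("pics/w6.png")
b=np.clip(cv2.resize(b[:260],None,fx=1.56,fy=1.56,interpolation=cv2.INTER_CUBIC).astype(float)*1.4,0,255).astype(np.uint8)
cv2.imwrite("pics/w6b.png",b)
E
```

```text
[0.49954158 0.19944817 0.25452264] [-2.1454842  -2.28992994  0.01044617]
0.84 [array([267.32568, 148.0149 ], dtype=float32), array([268.80902,  15.99786], dtype=float32)] [0.50298522 0.30846216 0.031     ] 93.55129081430458 0.1672339802972294
0.24 [array([309.91394, 152.0386 ], dtype=float32), array([316.00183  ,   7.9578314], dtype=float32)] [0.56304022 0.31394385 0.031     ] 94.06841403828413 0.18177864484670278
row [0.1808 0.0089 0.1548] [-0.0065  0.0013 -0.0008] | turn deg -0.0 q7 -0.21
```

View pics/w6b.png

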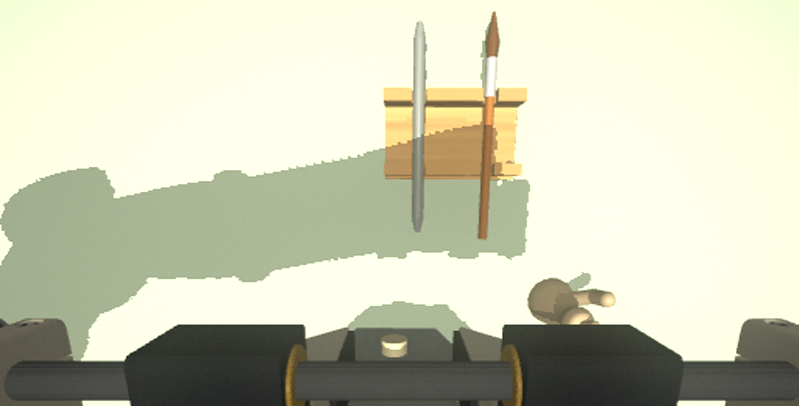

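The rod runs from (419,25) to (418,230) in this view, with its middle at about (0.503, 0.3085). I grip 70 mm out towards its +y end.

Call:
jog_arm(motion=[[[0.09,0.01,0.03,-0.0065,0.0013,-0.001,0.13],[0.18,0.011,0.09,-0.0065,0.0013,-0.001,0.13],[0.18,0.011,0.15,-0.0065,0.0013,-0.001,0.13],[0.18,0.011,0.175,-0.0065,0.0013,-0.001,0.13],[0.18,0.011,0.175,-0.0065,0.0013,-0.001,0.13],[0.18,0.011,0.175,-0.0065,0.0013,-0.001,0.13],[0.18,0.011,0.175,-0.0065,0.0013,-0.001,0.13],[0.18,0.011,0.175,-0.0065,0.0013,-0.001,0.13],[0.18,0.011,0.175,-0.0065,0.0013,-0.001,0.13]]])

```text
clock: 10.3
position: [0.499, 0.3778, 0.0803]
ee_rot: [2.15, 2.29, -0.0]
force: [0.3, -0.5, 0.5]
width: 0.433
gripper_force: 0.0
```

```bash
python3 - <<'E'
from h import *
s=observe(); print(s["position"],s["ee_rot"],s["width"]); go([.4987,.378,.0125],3.55)
E
```

```text
[0.49904053 0.37775845 0.08033559] [ 2.14955758e+00  2.29004043e+00 -4.85070066e-04] 0.43346115290860965
row [ 0.0003 -0.0003  0.0678] [0.0003 0.0008 0.0013] | turn deg 0.1 q7 -0.35
```

Call:
jog_arm(motion=[[[0,0,0.025,0,0,0,0.13],[0,0,0.045,0,0,0,0.13],[0,0,0.06,0,0,0,0.13],[0,0,0.068,0,0,0,0.13],[0,0,0.068,0,0,0,0.13],[0,0,0.068,0,0,0,1],[0,0,0.068,0,0,0,1],[0,0,0.068,0,0,0,1],[0,0,0.068,0,0,0,1],[0,0,0.068,0,0,0,1]]], force=60)

```text
clock: 11.13
position: [0.4981, 0.3798, 0.0123]
ee_rot: [-2.148, -2.292, -0.001]
force: [-0.0, 0.3, 0.2]
width: 0.12
gripper_force: 0.2
```

Call:
jog_arm(motion=[[[0,0,0,0,0,0,1],[0,0,0,0,0,0,1],[0,0,0,0,0,0,1],[0,0,0,0,0,0,1],[0,0,-0.01,0,0,0,1],[0,0,-0.03,0,0,0,1],[0,0,-0.06,0,0,0,1],[0,0,-0.1,0,0,0,1],[0,0,-0.14,0,0,0,1],[0,0,-0.14,0,0,0,1]]])

```text
clock: 11.97
position: [0.5015, 0.381, 0.1598]
ee_rot: [2.149, 2.291, 0.016]
force: [1.9, 1.0, -1.2]
width: 0.086
gripper_force: 60.0
```

```bash
python3 - <<'E'
from h import *
s=observe(); print(s["position"],s["ee_rot"],s["force"]); go([.6068,.261,.151],3.4)
E
```

```text
[0.50146236 0.38098564 0.1598125 ] [2.14881771 2.29097855 0.01628304] [ 1.94211723  1.03402529 -1.15248786]
row [-0.1265  0.0974  0.0087] [ 0.0079 -0.0067  0.0047] | turn deg 0.3 q7 -0.39
```

Call:
jog_arm(motion=[[[0,0.03,0.005,0.008,-0.007,0.005,1],[-0.02,0.06,0.009,0.008,-0.007,0.005,1],[-0.05,0.09,0.009,0.008,-0.007,0.005,1],[-0.08,0.097,0.009,0.008,-0.007,0.005,1],[-0.11,0.097,0.009,0.008,-0.007,0.005,1],[-0.1265,0.097,0.009,0.008,-0.007,0.005,1],[-0.1265,0.097,0.009,0.008,-0.007,0.005,1],[-0.1265,0.097,0.009,0.008,-0.007,0.005,1],[-0.1265,0.097,0.009,0.008,-0.007,0.005,1]]])

```text
clock: 12.72
position: [0.6022, 0.2612, 0.1426]
ee_rot: [-2.151, -2.287, 0.016]
force: [0.1, 0.6, -1.4]
width: 0.084
gripper_force: 60.0
```

```bash
python3 - <<'E'
from h import *
s=observe(); print(s["position"],s["ee_rot"],s["width"]); go([.6068,.261,.149],3.4)
out=[]
k=[.4994,.0327];ky=3.4;a=np.radians(ky);X=np.array([np.cos(a),np.sin(a)]);Y=np.array([-X[1],X[0]])
H=np.array(k)+.119*X
for n,off,wh,sc in(("scene",np.array([215,150]),(130,100),4),("top",np.array([120,145]),(135,55),4)):
    c=cam(n); grab(n,f"raw7_{n}.png"); im=cv2.imread(f"pics/raw7_{n}.png")[off[1]:off[1]+wh[1],off[0]:off[0]+wh[0]]
    im=np.clip(cv2.resize(im,None,fx=sc,fy=sc,interpolation=cv2.INTER_CUBIC).astype(float)*2,0,255).astype(np.uint8)
    q=(proj(c,[[*(H+Y*t),.168] for t in(.045,.065,.235)])-off)*sc+sc/2
    cv2.line(im,tuple(map(int,q[0])),tuple(map(int,q[2])),(0,0,255),1); cv2.circle(im,tuple(map(int,q[1])),3,(255,0,0),1)
    print(n,q.round(1).tolist()); out.append(cv2.copyMakeBorder(im,0,0,0,540-im.shape[1],cv2.BORDER_CONSTANT))
o=np.vstack(out); print(o.shape); cv2.imwrite("pics/o7.png",cv2.resize(o,None,fx=.96,fy=.96))
E
```

```text
[0.60216661 0.26124565 0.14262516] [-2.15051138 -2.28698776  0.01615011] 0.08351116590428788
row [-0.0006  0.0046 -0.0064] [-0.0091  0.0054  0.0021] | turn deg 0.1 q7 -0.14
scene [[176.3, 281.1], [202.3, 299.0], [446.7, 467.5]]
top [[419.8, 97.7], [384.5, 99.9], [83.7, 118.6]]
(620, 540, 3)
```

View pics/o7.png

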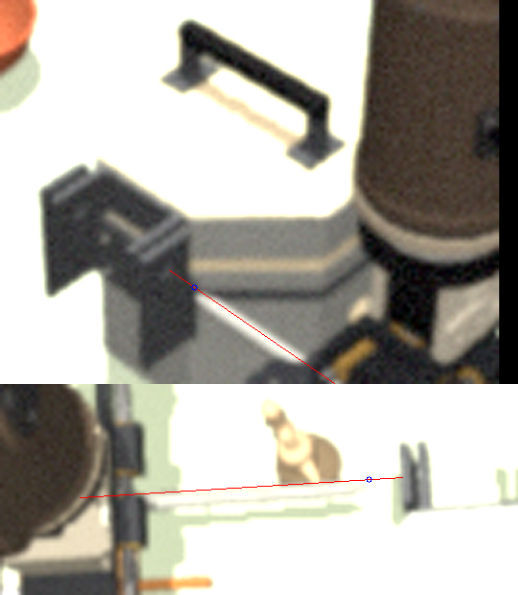

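The rod is held parallel to the hinge line, about 4 mm to -x and a little low, which matches the arm's own pose error. I correct the pose, then fit the rod line in both cameras.

Call:
jog_arm(motion=[[[0,0.0045,-0.006,-0.009,0.005,0.002,1],[0,0.0045,-0.006,-0.009,0.005,0.002,1],[0,0.0045,-0.006,-0.009,0.005,0.002,1],[0,0.0045,-0.006,-0.009,0.005,0.002,1]]])

```text
clock: 13.15
position: [0.6074, 0.2601, 0.1487]
ee_rot: [2.155, 2.284, -0.001]
force: [0.5, -0.6, -0.9]
width: 0.085
gripper_force: 60.0
```

```bash
cat > rodfit.py <<'E'
from h import *
from scipy.optimize import least_squares
def rodfit(save=None):
    s=observe(); tp=s["position"]; go(tp,3.4,s)
    D=[]
    for n in("scene","top"):
        im=get_image(n); rr=silhouettes("rod_mid",n)
        if not rr: print(n,"none"); continue
        m=rr[0]["mask"]; ys,xs=np.nonzero(m); vx,vy,x0,y0=cv2.fitLine(np.c_[xs,ys].astype(np.float32),cv2.DIST_HUBER,0,.01,.01).ravel()
        t=(xs-x0)*vx+(ys-y0)*vy; e=np.array([[x0,y0]+np.array([vx,vy])*q for q in(t.min()*.9,t.max()*.9)])
        w=np.median([np.ptp(((xs-x0)*-vy+(ys-y0)*vx)[np.abs(t-q)<1.5]) for q in np.linspace(t.min(),t.max(),9)[2:-2]])
        tips=[np.array([x0,y0])+np.array([vx,vy])*q for q in(t.min(),t.max())]
        print(n,round(rr[0]["p"],2),m.sum(),"ends",np.round(tips,1).tolist(),"w",round(float(w),1)); D.append((cam(n),e,np.array([-vy,vx])))
        if save: cv2.imwrite(f"pics/{save}_{n}.png",cv2.cvtColor(im,cv2.COLOR_RGB2BGR)); np.save(f"{save}_{n}.npy",m)
    # line: x=x0+a*(y-.2), z=z0+b*(y-.2)
    def res(p):
        r=[]
        for c,e,nv in D:
            q=proj(c,[[p[0]+p[1]*(y-.2),y,p[2]+p[3]*(y-.2)] for y in(.1,.22)])
            d=q[1]-q[0]; nn=np.array([-d[1],d[0]])/np.linalg.norm(d)
            r+=[(pt-q[0])@nn for pt in e]
        return r
    f=least_squares(res,[.61,-.06,.168,0],x_scale=[.001,.01,.001,.01]); p=f.x
    print("rod x@y=.2",p[0].round(4),"slope",p[1].round(4),"z",p[2].round(4),"slope",p[3].round(4)," at y=.04: x",(p[0]-p[1]*.16).round(4),"z",(p[2]-p[3]*.16).round(4),"res",np.round(f.fun,2))
    print("tcp",tp.round(4)); return p
if __name__=="__main__": rodfit("r8")
E
python3 rodfit.py
```

```text
row [0. 0. 0.] [ 0.0007  0.0016 -0.0011] | turn deg -0.1 q7 -0.14
scene 0.64 87 ends [[266.1, 227.8], [284.6, 239.6]] w 3.9
top 0.79 246 ends [[158.9, 173.1], [215.0, 169.8]] w 3.1
rod x@y=.2 0.6088 slope -0.0646 z 0.1645 slope 0.0454  at y=.04: x 0.6192 z 0.1572 res [-0. -0.  0.  0.]
tcp [0.6074 0.2601 0.1487]
```

```bash
python3 - <<'E'
from h import *
im=cv2.cvtColor(cv2.imread("pics/r8_scene.png"),cv2.COLOR_BGR2GRAY); m=np.load("r8_scene.npy")
k=[.4994,.0327];a=np.radians(3.4);X=np.array([np.cos(a),np.sin(a)]);Y=np.array([-X[1],X[0]]);H=np.array(k)+.119*X
c=cam("scene")
q=proj(c,[[*(H+Y*t),.168] for t in np.arange(.04,.24,.01)])
for u in range(258,298,3):
    r=np.interp(u,q[:,0],q[:,1]); y0=int(round(r)); print(u,round(r,1),"t=%.3f"%np.interp(u,q[:,0],np.arange(.04,.24,.01)),im[y0-6:y0+9,u],np.nonzero(m[:,u])[0][[0,-1]] if m[:,u].any() else "")
E
```

```text
258 219.4 t=0.043 [62 54 38 29 26 28 35 38 36 35 30 23 27 27 21] 
261 221.4 t=0.052 [25 29 29 28 31 27 30 26 25 29 28 31 25 26 22] 
264 223.5 t=0.062 [64 63 57 49 43 35 39 63 83 67 44 29 25 29 31] 
267 225.6 t=0.071 [ 83  70  66  63  59  68  96 117 115  96  71  61  60  60  63] [227 230]
270 227.6 t=0.080 [ 67  67  62  54  56  91 123 130 118  95  75  66  64  65  65] [228 233]
273 229.7 t=0.089 [ 62  50  37  46  65  98 124 129 118  99  76  66  66  66  67] [230 234]
276 231.8 t=0.098 [ 38  39  55  64  78 102 124 130 117  96  79  69  67  65  64] [232 236]
279 233.9 t=0.106 [ 50  61  63  68  78 101 123 129 116  98  79  66  66  66  66] [234 238]
282 235.9 t=0.115 [ 67  64  68  69  80 105 124 130 118  98  75  60  55  46  39] [236 239]
285 238.0 t=0.124 [ 64  68  65  69  79 104 127 126 110  72  40  35  33  36  37] [239 239]
288 240.1 t=0.132 [ 64  67  67  69  84 105 124 109  70  41  33  34  36  39  39] 
291 242.1 t=0.141 [65 64 68 68 78 84 62 43 37 40 35 35 36 35 34] 
294 244.2 t=0.149 [65 56 43 36 32 31 31 28 26 23 28 35 33 34 36] 
297 246.3 t=0.158 [20 24 19 23 40 55 47 32 24 24 28 38 34 37 35]
```

```bash
python3 - <<'E'
from h import *
from scipy.optimize import least_squares
cs,ct=cam("scene"),cam("top")
im=cv2.cvtColor(cv2.imread("pics/r8_top.png"),cv2.COLOR_BGR2GRAY)
k=[.4994,.0327];a=np.radians(3.4);X=np.array([np.cos(a),np.sin(a)]);Y=np.array([-X[1],X[0]]);H=np.array(k)+.119*X
q=proj(ct,[[*(H+Y*t),.168] for t in np.arange(.02,.24,.01)])[::-1]
for u in range(160,220,6):
    r=np.interp(u,q[:,0],q[:,1]); y0=int(round(r)); print(u,round(r,1),y0,im[y0-6:y0+7,u])
S=np.array([[270,229.2],[276,233.1],[282,237.1],[286,239.7]])
T=np.array([[162,172.9],[212,170.0]])
def res(p):
    r=[]
    for c,e in((cs,S),(ct,T)):
        qq=proj(c,[[p[0]+p[1]*(y-.2),y,p[2]+p[3]*(y-.2)] for y in(.1,.22)]); d=qq[1]-qq[0]; nn=np.array([-d[1],d[0]])/np.linalg.norm(d); r+=list((e-qq[0])@nn)
    return r
f=least_squares(res,[.61,-.06,.168,0],x_scale=[.001,.01,.001,.01]);p=f.x;print(p,f.fun.round(2)); 
for y in(.1,.04): print(y,"rod",p[0]+p[1]*(y-.2),p[2]+p[3]*(y-.2),"axis",H[0]-Y[0]/Y[1]*(H[1]-y),.168)
E
```

```text
160 172.9 173 [110 109 111 104 113 132 119  84  92 107 108 109 109]
166 172.6 173 [113 113 113 113 122 131 124 103 112 122 112 110 109]
172 172.2 172 [170 170 168 153 131 134 135 120 139 163 145 115 110]
178 171.8 172 [169 170 168 147 126 135 133 117 139 143 118 111 112]
184 171.4 171 [169 171 168 162 141 128 131 122 125 149 142 115 110]
190 171.1 171 [167 164 162 146 127 137 137 117 138 165 144 115 115]
196 170.7 171 [115  85  73  89 115 135 128 101 100 135 136 113 114]
202 170.3 170 [ 74  80  88  98 111 130 135 116  87  72  86 101 109]
208 170.0 170 [105  97  98  99 113 138 137 117 142 164 144 114 110]
214 169.6 170 [171 171 170 158 138 129 128 147 167 167 146 121 144]
[ 0.60865715 -0.06037223  0.16613234  0.03308214] [ 0.01 -0.03  0.02 -0.01 -0.    0.  ]
0.1 rod 0.6146943775140579 0.1628241246016892 axis 0.6146114730761083 0.168
0.04 rod 0.6183167110652171 0.16083919608734099 axis 0.6181761299000689 0.168
```

Call:
jog_arm(motion=[[[0,0,0,0,-0.015,0,1],[0,0,0,0,-0.031,0,1],[0,0,0,0,-0.031,0,1],[0,0,0,0,-0.031,0,1]]])

```text
clock: 13.68
position: [0.6072, 0.2606, 0.1483]
ee_rot: [2.138, 2.268, -0.035]
force: [0.4, 0.4, -0.8]
width: 0.087
gripper_force: 60.0
```

```bash
cat > chk.py <<'E'
from h import *
import sys
k=[.4994,.0327];a=np.radians(3.4);X=np.array([np.cos(a),np.sin(a)]);Y=np.array([-X[1],X[0]]);H=np.array(k)+.119*X
s=observe(); print(s["position"].round(4),s["ee_rot"].round(4),s["force"].round(1),"along",((s["position"][:2]-H)@Y).round(4),"x",((s["position"][:2]-H)@X).round(4))
tt=np.arange(.02,.26,.005)
for n,us in(("scene",range(261,306,3)),("top",range(155,235,7))):
    im=cv2.cvtColor(get_image(n),cv2.COLOR_RGB2GRAY); q=proj(cam(n),[[*(H+Y*t),.168] for t in tt]); q=q[np.argsort(q[:,0])]
    for u in us:
        r=np.interp(u,q[:,0],q[:,1]); y0=int(round(r)); print(n[0],u,round(r,1),y0,im[y0-6:y0+8,u])
E
python3 chk.py
```

```text
[0.6072 0.2606 0.1483] [ 2.1379  2.2685 -0.0349] [ 0.4  0.4 -0.8] along 0.2211 x 0.0022
s 261 221.4 221 [27 27 24 25 27 37 27 29 26 27 22 28 25 28]
s 264 223.5 224 [61 67 58 50 42 41 55 62 49 34 28 28 28 28]
s 267 225.6 226 [ 80  69  64  66  85 109 119 104  84  64  61  61  60  61]
s 270 227.6 228 [ 63  68  63  79 108 126 126 113  91  71  64  69  64  67]
s 273 229.7 230 [ 59  50  43  69 106 126 125 115  89  73  64  65  64  67]
s 276 231.8 232 [ 37  39  56  82 111 128 130 114  93  74  63  62  65  67]
s 279 233.9 234 [ 52  60  67  80 109 126 128 116  94  74  64  64  67  65]
s 282 235.9 236 [ 66  63  70  85 109 126 129 117 100  76  65  63  63  60]
s 285 238.0 238 [ 65  66  68  78 100 125 131 120 101  77  57  38  34  37]
s 288 240.1 240 [ 62  65  66  76 102 126 129 113  72  40  36  36  35  38]
s 291 242.1 242 [ 66  64  67  74  98 121 114  76  44  38  35  37  34  37]
s 294 244.2 244 [63 65 67 70 66 44 33 34 33 35 36 34 36 36]
s 297 246.3 246 [44 34 36 29 18 23 33 35 34 34 39 34 33 33]
s 300 248.3 248 [14 21 38 50 49 50 60 58 35 19 16 30 31 36]
s 303 250.4 250 [63 57 54 54 53 69 83 73 40 22
[... 187 characters left out ...]
166 152 131 128 130 118 128 152 141 113 109 113]
t 176 171.9 172 [166 168 165 145 123 131 129 116 139 155 134 111 109 113]
t 183 171.5 172 [168 165 151 129 128 131 117 122 146 142 113 108 113 142]
t 190 171.1 171 [164 162 159 143 123 132 129 118 142 163 143 114 113 143]
t 197 170.6 171 [112  88  77  94 126 132 115  90  78 105 118 110 113 142]
t 204 170.2 170 [ 85  85  85  90 110 132 130 103  80 107 120 111 109 114]
t 211 169.8 170 [167 168 165 147 127 128 122 141 165 163 142 112 115 143]
t 218 169.3 169 [168 167 169 168 168 167 167 167 168 168 168 168 167 167]
t 225 168.9 169 [74 75 77 77 77 77 77 76 75 75 79 76 69 61]
t 232 168.5 168 [161 153 144 142 136 131 130 129 124 118 119 116 112 112]
```

```bash
python3 - <<'E'
from h import *
s=observe(); M=R.from_rotvec(s["ee_rot"]).as_matrix(); a=np.radians(3.4); Y=np.array([-np.sin(a),np.cos(a),0])
for d in(.04,.149): print(d,(M.T@(-Y*d)).round(4),(M.T@(-Y*d+[0,0,.001])).round(4))
E
```

```text
0.04 [-0.04    0.      0.0013] [-0.04    0.      0.0003]
0.149 [-0.1489  0.0002  0.0049] [-0.149   0.0002  0.0039]
```

Call:
jog_arm(motion=[[[0,0,-0.001,0,0,0,1],[-0.006,0,-0.001,0,0,0,1],[-0.012,0,-0.0006,0,0,0,1],[-0.018,0,-0.0004,0,0,0,1],[-0.023,0,-0.0002,0,0,0,1],[-0.028,0,-0.0001,0,0,0,1],[-0.033,0,0,0,0,0,1],[-0.033,0,0,0,0,0,1]]])

```text
clock: 14.45
position: [0.6096, 0.2251, 0.1498]
ee_rot: [2.141, 2.265, -0.035]
force: [0.2, -0.3, -1.0]
width: 0.085
gripper_force: 60.0
```

```bash
python3 chk.py
```

```text
[0.6096 0.2251 0.1498] [ 2.1412  2.2648 -0.0349] [ 0.2 -0.3 -1. ] along 0.1855 x 0.0024
s 261 221.4 221 [ 27  26  31  55  91 123 131 120 100  70  45  30  27  29]
s 264 223.5 224 [ 66  66  75  97 122 133 123 101  74  46  27  26  26  25]
s 267 225.6 226 [ 83  72  76 101 127 133 124 102  81  65  62  65  60  61]
s 270 227.6 228 [ 64  64  70  89 115 130 124 105  84  64  52  44  38  37]
s 273 229.7 230 [ 62  49  51  81 112 131 122  94  55  37  34  35  38  39]
s 276 231.8 232 [ 39  40  61  91 116 126 105  60  38  34  37  35  34  38]
s 279 233.9 234 [53 63 72 76 76 51 34 33 38 39 35 38 38 40]
s 282 235.9 236 [52 40 33 32 25 28 31 36 35 34 35 33 33 34]
s 285 238.0 238 [22 18 36 54 63 52 39 30 23 26 33 35 33 38]
s 288 240.1 240 [59 57 53 53 64 75 73 49 25 32 36 36 35 37]
s 291 242.1 242 [30 23 17 30 58 77 74 44 26 33 34 37 35 35]
s 294 244.2 244 [ 8 18 15 20 30 49 51 39 36 29 33 35 38 34]
s 297 246.3 246 [10 10 16 14 21 24 31 32 34 34 35 37 38 34]
s 300 248.3 248 [14 23 20 18 12 21 24 46 52 50 43 35 28 24]
s 303 250.4 250 [21 16 15 15 21 45 61 65 54 46 45 45 50 66]
t 155 173.2 173 [ 37  37  43  48  61  70  66  54  49  71 101 115 116 118]
t 162 172.8 173 [ 68  80  91  94  98 104 128 147 154 159 163 165 164 164]
t 169 172.4 172 [70 72 71 65 56 51 48 49 49 49 49 51 47 48]
t 176 171.9 172 [114 114 113 110 119 136 133 109 105 113 114 113 114 113]
t 183 171.5 172 [175 173 157 135 135 137 123 127 153 146 118 114 118 147]
t 190 171.1 171 [172 169 166 150 128 137 136 121 145 169 150 118 118 146]
t 197 170.6 171 [116  91  80  97 128 137 121  95  82 117 129 116 117 148]
t 204 170.2 170 [ 89  88  89  92 114 140 138 109  85 113 126 115 114 119]
t 211 169.8 170 [174 174 167 146 132 135 126 130 154 148 118 114 118 146]
t 218 169.3 169 [175 174 173 155 134 142 142 125 148 169 147 118 114 118]
t 225 168.9 169 [76 80 81 80 80 79 80 81 79 80 79 80 71 64]
t 232 168.5 168 [168 159 151 148 143 135 136 137 129 124 124 120 117 118]
```

No contact force and the tip is inside the first ears. I continue threading.

Call:
jog_arm(motion=[[[-0.008,0,0.0002,0,0,0,1],[-0.016,0,0.0005,0,0,0,1],[-0.024,0,0.0007,0,0,0,1],[-0.032,0,0.001,0,0,0,1],[-0.04,0,0.0013,0,0,0,1],[-0.045,0,0.0014,0,0,0,1],[-0.05,0,0.0016,0,0,0,1],[-0.055,0,0.0018,0,0,0,1],[-0.055,0,0.0018,0,0,0,1]]])

```text
clock: 15.3
position: [0.6127, 0.1705, 0.1497]
ee_rot: [2.141, 2.265, -0.035]
force: [-0.2, 0.2, -0.8]
width: 0.086
gripper_force: 60.0
```

Call:
jog_arm(motion=[[[-0.006,0,0.0002,0,0,0,1],[-0.012,0,0.0004,0,0,0,1],[-0.018,0,0.0006,0,0,0,1],[-0.024,0,0.0008,0,0,0,1],[-0.03,0,0.0009,0,0,0,1],[-0.036,0,0.0011,0,0,0,1],[-0.042,0,0.0013,0,0,0,1],[-0.048,0,0.0015,0,0,0,1],[-0.053,0,0.0017,0,0,0,1],[-0.053,0,0.0017,0,0,0,1]]])

```text
clock: 16.13
position: [0.6158, 0.1172, 0.1498]
ee_rot: [2.141, 2.265, -0.035]
force: [-0.2, -0.3, -0.7]
width: 0.088
gripper_force: 60.0
```

```bash
python3 - <<'E'
from h import *
k=[.4994,.0327];a=np.radians(3.4);X=np.array([np.cos(a),np.sin(a)]);Y=np.array([-X[1],X[0]]);H=np.array(k)+.119*X
s=observe(); print(s["force"],"t",(s["position"][:2]-H)@Y)
o=[]
for n,off,wh,sc in(("scene",np.array([205,160]),(110,70),5),("top",np.array([190,150]),(110,40),5)):
    im=cv2.cvtColor(get_image(n),cv2.COLOR_RGB2BGR)[off[1]:off[1]+wh[1],off[0]:off[0]+wh[0]]
    o.append(np.clip(cv2.resize(im,None,fx=sc,fy=sc,interpolation=cv2.INTER_CUBIC).astype(float)*2,0,255).astype(np.uint8))
    print(n,((proj(cam(n),[[*(H+Y*t),.168] for t in(-.085,-.045,.045,.085)])-off)*sc+2.5).round().tolist())
cv2.imwrite("pics/o9.png",np.vstack(o))
E
```

```text
[-0.19890474 -0.29866006 -0.65108305] t 0.07746966023583583
scene [[74.0, 166.0], [132.0, 206.0], [270.0, 301.0], [336.0, 347.0]]
top [[462.0, 79.0], [374.0, 85.0], [175.0, 97.0], [86.0, 103.0]]
```

View pics/o9.png

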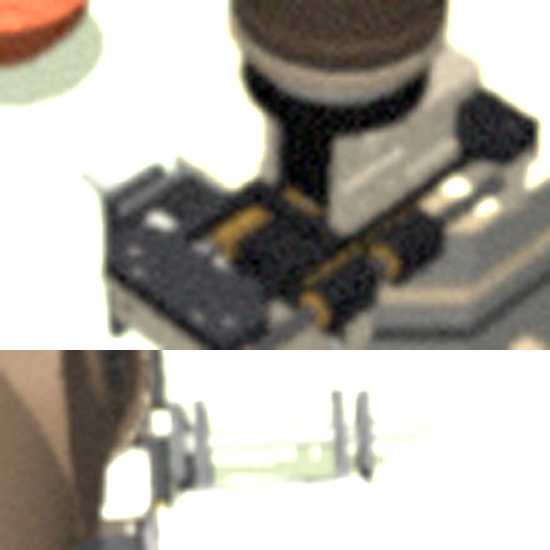

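The rod passes through all four ears, with the far tip near column 430 in the top crop. I push 5 mm more, open slightly and retreat upward.

Call:
jog_arm(motion=[[[-0.003,0,0.0001,0,0,0,1],[-0.006,0,0.0002,0,0,0,1],[-0.006,0,0.0008,0,0,0,1],[-0.006,0,0.0012,0,0,0,1],[-0.006,0,0.0012,0,0,0,0.5],[-0.006,0,0.0012,0,0,0,0.5],[-0.006,0,0.0012,0,0,0,0.5],[-0.006,0,0.0012,0,0,0,0.5],[-0.006,0,0.0012,0,0,0,0.5],[-0.006,0,0.0012,0,0,0,0.5]]])

```text
clock: 17.07
position: [0.616, 0.113, 0.1487]
ee_rot: [2.139, 2.267, -0.034]
force: [0.6, -0.3, 0.2]
width: 0.25
gripper_force: 0.0
```

Call:
jog_arm(motion=[[[0,0,-0.005,0,0,0,0.5],[0,0,-0.015,0,0,0,0.5],[0,0,-0.03,0,0,0,0.5],[0,0,-0.05,0,0,0,0.5],[0,0,-0.08,0,0,0,0.5],[0.03,0,-0.11,0,0,0,0.5],[0.06,0,-0.13,0,0,0,0.5],[0.1,0,-0.13,0,0,0,0.5],[0.14,0,-0.13,0,0,0,0.5],[0.18,0,-0.13,0,0,0,0.5]]])

```text
clock: 17.9
position: [0.6052, 0.2986, 0.2747]
ee_rot: [2.14, 2.266, -0.031]
force: [1.3, -0.2, -0.7]
width: 0.25
gripper_force: 0.0
```

```bash
python3 - <<'E'
from h import *
k=[.4994,.0327];a=np.radians(3.4);X=np.array([np.cos(a),np.sin(a)]);Y=np.array([-X[1],X[0]]);H=np.array(k)+.119*X
s=observe(); print(s["force"],s["position"],s["width"])
o=[]
for n,off,wh,sc in(("scene",np.array([205,160]),(110,70),5),("top",np.array([190,150]),(110,40),5)):
    im=cv2.cvtColor(get_image(n),cv2.COLOR_RGB2BGR)[off[1]:off[1]+wh[1],off[0]:off[0]+wh[0]]
    o.append(np.clip(cv2.resize(im,None,fx=sc,fy=sc,interpolation=cv2.INTER_CUBIC).astype(float)*1.4,0,255).astype(np.uint8))
    print(n,((proj(cam(n),[[*(H+Y*t),.168] for t in(-.085,-.045,.045,.085)])-off)*sc+2.5).round().tolist())
cv2.imwrite("pics/o10.png",np.vstack(o))
E
```

```text
[ 1.30745063 -0.23338284 -0.74282582] [0.60522567 0.2985861  0.27465489] 0.24974246889238505
scene [[74.0, 166.0], [132.0, 206.0], [270.0, 301.0], [336.0, 347.0]]
top [[462.0, 79.0], [374.0, 85.0], [175.0, 97.0], [86.0, 103.0]]
```

View pics/o10.png

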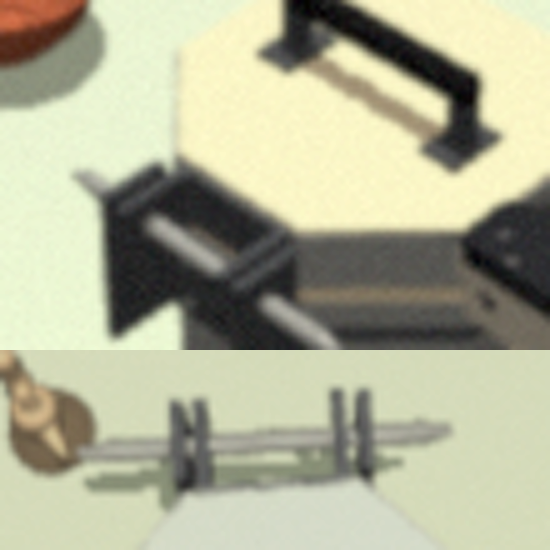

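The rod runs from column 80 to 452 in the top crop, about 4 mm off centre, through all four ears, and the lid is flat. I let things settle and hand in.

Call:
jog_arm(motion=[[[0,0,0,0,0,0,0.5],[0,0,0,0,0,0,0.5],[0,0,0,0,0,0,0.5],[0,0,0,0,0,0,0.5],[0,0,0,0,0,0,0.5]]])

```text
clock: 18.42
position: [0.6057, 0.2954, 0.2732]
ee_rot: [2.142, 2.265, -0.034]
force: [0.5, -0.6, -1.1]
width: 0.251
gripper_force: 0.0
```

```bash
python3 -c "
from cell import sign_off
print(sign_off())"
```

```text
the job is handed in; nothing more can be done
None
```

I handed the job in at about 18 s: in the last pictures the lid sits square on the rim and the rod runs through all four ears, about 4 mm off centre, but the hand-in gave no verdict.

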